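# Cover the nursery pots with their own lids

### The job

Put each of the four loose wooden lids on its own open white pot, knob up: round on round, square on square, large on large and small on small. Each lid must lie flat and centred so that it covers the mouth, the square ones turned in line with their pot's sides. Leave the pots, the lidded jar and the bowl of pacifier clips standing where they are.

Things in the scene. Friction and masses are not known exactly. Their poses are not given: they have to be found in the camera images.
- lid_round_large_knob (a point): large round flat lid of pale wood, lying knob up on the dresser: plate 102 mm diameter, 8 mm thick, with an upright round knob of 26 mm diameter in its centre, from 8 mm to 42 mm above the plate's underside. The point is on the knob's axis, 30 mm above the plate's underside (12 mm below the knob's top): grip here, so that the fingertips stay clear of the plate. z is up out of the knob.
- pot_round_large_rim (a point): large round open pot of white ceramic, loose on the dresser: outer diameter 90 mm, wall 5 mm, height 55 mm, three pacifiers on its floor. The point is the centre of the mouth at rim height, z up. The large round lid (102 mm) rests flat on this rim, overhanging by 6 mm all round.
- lid_round_small_knob (a point): small round flat lid of pale wood, lying knob up on the dresser: plate 76 mm diameter, 8 mm thick, with an upright round knob of 26 mm diameter in its centre, from 8 mm to 42 mm above the plate's underside. The point is on the knob's axis, 30 mm above the plate's underside (12 mm below the knob's top): grip here, so that the fingertips stay clear of the plate. z is up out of the knob.
- pot_round_small_rim (a point): small round open pot of white ceramic, loose on the dresser: outer diameter 62 mm, wall 4 mm, height 55 mm, one pacifier on its floor. The point is the centre of the mouth at rim height, z up. The small round lid (76 mm) rests flat on this rim, overhanging by 7 mm all round.
- lid_square_large_knob (a point): large square flat lid of pale wood, lying knob up on the dresser: plate 102 mm side, 8 mm thick, with an upright round knob of 26 mm diameter in its centre, from 8 mm to 42 mm above the plate's underside. The point is on the knob's axis, 30 mm above the plate's underside (12 mm below the knob's top): grip here, so that the fingertips stay clear of the plate. z is up out of the knob; x and y are parallel to the plate's sides.
- pot_square_large_rim (a point): large square open pot of white ceramic, loose on the dresser: outer side 90 mm, wall 5 mm, height 55 mm, three pacifiers on its floor. The point is the centre of the mouth at rim height, z up; x and y are parallel to the pot's sides. The large square lid (102 mm) rests flat on this rim, overhanging by 6 mm all round.
- lid_square_small_knob (a point): small square flat lid of pale wood, lying knob up on the dresser: plate 76 mm side, 8 mm thick, with an upright round knob of 26 mm diameter in its centre, from 8 mm to 42 mm above the plate's underside. The point is on the knob's axis, 30 mm above the plate's underside (12 mm below the knob's top): grip here, so that the fingertips stay clear of the plate. z is up out of the knob; x and y are parallel to the plate's sides.
- pot_square_small_rim (a point): small square open pot of white ceramic, loose on the dresser: outer side 62 mm, wall 4 mm, height 55 mm, one pacifier on its floor. The point is the centre of the mouth at rim height, z up; x and y are parallel to the pot's sides. The small square lid (76 mm) rests flat on this rim, overhanging by 7 mm all round.
- jar: bystander: white lidded jar, closed, 68 mm diameter, 85 mm high, no knob; origin at the centre of its underside. Not part of the job.
- clip_bowl: bystander: white ceramic bowl of steel pacifier clips, 96 mm rim diameter, 40 mm high; origin at the centre of its underside. Not part of the job.
Not all that is in view belongs to the job. Leave any blue or yellow look-alike of the part that bears lid_square_large_knob alone.

How it is judged:
At the end, for the whole second after the job is handed in: Each lid rests still, knob up and flat (tilt under 0.08 rad), on the rim of the pot of its shape and size (height within 4 mm), centred within 10 mm, square lids within 0.2 rad of the pot's sides (any quarter turn); pots, jar and clip bowl are within 30 mm of where they began (horizontal distance between lid_round_large_knob and pot_round_large_rim below 0.01 m and z of lid_round_large_knob in the frame of pot_round_large_rim between 0.026 and 0.034 m and angle between each of lid_round_large_knob, lid_round_small_knob, lid_square_large_knob, lid_square_small_knob's own z axis and vertical below 0.08 rad and linear speed of each of lid_round_large, lid_round_small, lid_square_large, lid_square_small below 0.02 m/s and horizontal distance between lid_round_small_knob and pot_round_small_rim below 0.01 m and z of lid_round_small_knob in the frame of pot_round_small_rim between 0.026 and 0.034 m and horizontal distance between lid_square_large_knob and pot_square_large_rim below 0.01 m and z of lid_square_large_knob in the frame of pot_square_large_rim between 0.026 and 0.034 m and (angle between the x axis of lid_square_large_knob and the x axis of pot_square_large_rim, either way round below 0.2 rad or angle between the x axis of lid_square_large_knob and the y axis of pot_square_large_rim, either way round below 0.2 rad) and horizontal distance between lid_square_small_knob and pot_square_small_rim below 0.01 m and z of lid_square_small_knob in the frame of pot_square_small_rim between 0.026 and 0.034 m and (angle between the x axis of lid_square_small_knob and the x axis of pot_square_small_rim, either way round below 0.2 rad or angle between the x axis of lid_square_small_knob and the y axis of pot_square_small_rim, either way round below 0.2 rad) and distance of each of pot_round_large_rim, pot_round_small_rim, pot_square_large_rim, pot_square_small_rim, jar, clip_bowl from where it was at the start of the episode below 0.03 m); the robot touches nothing.
It fails at once if a pot is shoved more than 30 mm or knocked over (distance of any of pot_round_large_rim, pot_round_small_rim, pot_square_large_rim, pot_square_small_rim from where it was at the start of the episode above 0.03 m).
It fails at once if the jar or the clip bowl is moved more than 30 mm (distance of any of jar, clip_bowl from where it was at the start of the episode above 0.03 m).
It also fails if it takes over 112 s, if anything falls off the work surface, if the arm or the gripper's body presses on something with over 40 N, if the wrist force passes 120 N, or if a joint passes its speed limit or range.

### The arm

A 6-joint arm with a two-finger parallel gripper is mounted at the origin on the work surface. World frame = base frame: x ahead of the robot, y to its left, z up, the work surface at z = 0. Lengths are in m, angles in rad, forces in N, time in s.
With the tool pointing down it reaches from about 0.275 to 0.975 m from the base axis. Payload 8.4 kg.
Tool frame: the origin (TCP) lies midway between the tips of the shut fingers; the grasp point (between the pads) lies 19 mm behind it; z points along the fingers, y is the direction in which the jaws open and shut (so a half turn about z gives the same grasp; the last joint's range is limited). The gripper opens to 92 mm and grips with 3 to 60 N. Pads are 20 mm wide; open, the fingers measure 128 mm over their backs; the gripper's body (75 mm by 189 mm) begins 69 mm behind the grasp point.
Start: joints at [1.314, 0.353, 1.633, -0, 1.155, -0.002], TCP at [0.158, 0.605, 0.215] pointing down, gripper open.
Joint ranges: [-2.63, 2.63], [-0.92, 2.1], [0.06, 2.66], [-1.3, 4.44], [0, 2.69], [-3.02, 3.02]. Speed limits (rad/s): [2.22, 2.22, 2.79, 3.14, 3.14, 3.14].

### API

Orientations are given as a unit quaternion [w, x, y, z].
In Python, from station import ctrl gives the robot as it stands. The module is installed in compiled form; this text tells all that it offers.
- The arm moves only by the shell command python3 -m creep 'ROWS' [FORCE]. ROWS is a JSON object of lists of equal length, an entry for each row: "rotation": the turn, a rotation vector about the tool's x, y, z scaled (see below), a list of three; "xyz": the shift along the tool's x, y, z scaled (see below), a list of three; "jaw": the gripper's target within -1 to 1 (shut at 1, half-way at 0, fully open at -1). In form: {"rotation": [[ax, ay, az], ...], "xyz": [[x, y, z], ...], "jaw": [jaw, ...]}. A call has 1 to 5 rows; each row shifts and turns the pose as measured when the row begins, along the tool's axes as they then stand; what a row does not reach is not made up. The controller multiplies each number of a shift by 0.02 m and each number of a turn by 0.1 rad. A row lasts 1/12 s, in which the tool goes at most 41.7 mm and 7.16 degrees, less where a joint would pass 70% of its speed; a pose out of reach is approached as far as the arm can. A call with a number of a shift or a turn outside -1 to 1 is refused whole. A call with a gripper value outside its range is refused whole. The fingers move at their own pace and stop on an object; FORCE is the grip in N (left out, the last holds). Time passes only in rows, so rows that do not move let the fingers close. It gives the time, the measured TCP pose, the force and the opening at its end, in the units of the state.
- ctrl.get_state(): the state, without advancing time (a new reading comes with each control period).
- ctrl.snapshot(name): name is "scene" or "top" or "wrist"; returns the picture (384x512x3 uint8, red, green, blue); there is no depth.
- ctrl.get_calibration(name): a dict with "K" (3x3 intrinsics, pixels), "k1" (the pictures are not rectified: a ray, as slopes to the right and down, at radius r is drawn at 1 + k1 r^2 times it, then the intrinsics apply), "extrinsics" (4x4, takes a point from world to camera coordinates). Camera axes: x right, y down, z forward; pixel columns grow to the right and rows downward; lengths in m; the calibration is good to about 2 mm. A picture is of the moment at which its call begins: read the wrist's pose just before it. get_calibration takes no time and is no camera call; for the wrist camera it gives the pose at the moment of the call.
- ctrl.finish_job(): hands the job in, once; it reports no verdict.
The state is a dict: "clock": time; "joint_positions": joint angles; "qvel": joint speeds; "joint_torque": joint torques, N m; "tcp_pos": TCP position; "eef_rot": TCP orientation; "wrist_force": force on the tool from outside, world axes, zero at the start; "ft_torque": the same for the moment, N m; "grip_width": finger opening in m.
Only numpy, scipy, OpenCV 4.12 (cv2) and the standard library are available. Lean on these libraries where they do the work, as an engineer would, in place of code of your own. Each camera call takes 0.05 s, during which the arm holds its last target. There are 200 camera calls.

## Working session

There is one attempt and no reset: what is moved stays moved. The work goes in short steps, Python scripts to look and compute and a shell command to move; the robot and the scene stay as the last step left them, time stands still between calls to the robot, and variables do not carry over. Pictures are saved under pics/ and viewed, about 12 in all and at most 16, crops included, and the job is handed in when it is done.

```bash
mkdir -p pics
python3 - <<'E'
from station import ctrl
import cv2,numpy as np
print(ctrl.get_state())
for n in ("top","scene"):
    im=ctrl.snapshot(n); cv2.imwrite(f"pics/{n}0.png",im[:,:,::-1]); 
    c=ctrl.get_calibration(n); print(n,c)
a=cv2.imread("pics/top0.png"); cv2.imwrite("pics/top0b.png",cv2.resize(a,(800,600),interpolation=cv2.INTER_CUBIC))
E
```

```text
{'clock': 0.0, 'joint_positions': array([ 1.31358434e+00,  3.53641257e-01,  1.63414159e+00, -3.36440937e-05,
        1.15520422e+00, -2.40943483e-03]), 'qvel': array([ 2.15898779e-06,  6.69170614e-05, -3.96201840e-04,  3.65603373e-04,
        8.57675618e-04,  1.75906259e-04]), 'joint_torque': array([-1.01815349e-03, -5.93865323e+01, -3.34211969e+01,  6.95893401e-02,
        2.35832896e-02, -1.56245605e-04]), 'tcp_pos': array([0.15742192, 0.60432806, 0.21386482]), 'eef_rot': array([-7.49946495e-05,  1.27050132e-01,  9.91896052e-01, -6.93329562e-04]), 'wrist_force': array([ 0.3785822 , -0.8547413 ,  0.43239489]), 'ft_torque': array([-0.02511325, -0.00040495, -0.04248644]), 'grip_width': 0.09197174254075513}
top {'K': array([[402.82966623,   0.        , 251.55078263],
       [  0.        , 402.82966623, 199.16293284],
       [  0.        ,   0.        ,   1.        ]]), 'k1': -0.035420678174979306, 'extrinsics': array([[-0.01155686, -0.99990492,  0.007522  ,  0.04817084],
       [-0.98124759,  0.00989311, -0.19249754,  0.55155012],
       [ 0.19240482, -0.00960561, -0.98126863,  1.2512394 ],
       [ 0.        ,  0.        ,  0.        ,  1.        ]])}
scene {'K': array([[402.12440403,   0.        , 249.05858817],
       [  0.        , 402.12440403, 199.86976598],
       [  0.        ,   0.        ,   1.        ]]), 'k1': -0.05082617964997867, 'extrinsics': array([[-0.13322946,  0.99106581,  0.0062033 ,  0.01799637],
       [ 0.7839579 ,  0.10921306, -0.61113216, -0.37164153],
       [-0.60634967, -0.07655768, -0.79150426,  1.75560284],
       [ 0.        ,  0.        ,  0.        ,  1.        ]])}
```

View pics/top0b.png

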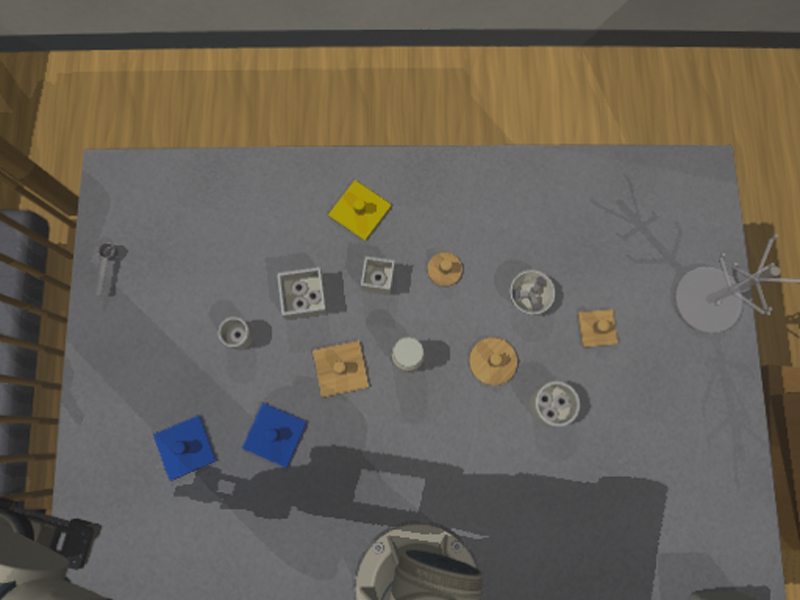

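View pics/scene0.png

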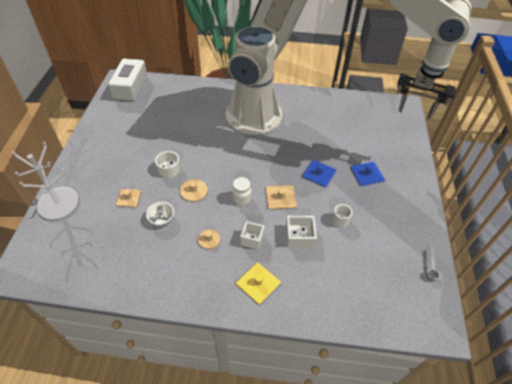

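Top view (800×600 scale). Lids:
- large square at (341,368)
- large round at (494,361)
- small round at (445,268)
- small square at (598,328)

Pots:
- large square at (302,292)
- small square at (378,274)
- small round at (234,332)
- the large round one is either (557,403) or (533,292); the other is the clip bowl

The jar is at (408,353). Look-alike plates are blue at (184,447) and (275,435) and yellow at (360,209), so the pale-wood lid at (341,368) is the large square one. I'll measure these and confirm them in an enlarged crop.

```bash
cat > h.py <<'E'
from station import ctrl
import cv2,numpy as np
from scipy.spatial.transform import Rotation as R
def rays(uv,c):
    d=np.array([c["k1"],0,0,0,0.])
    n=cv2.undistortPoints(np.asarray(uv,float).reshape(-1,1,2),c["K"],d).reshape(-1,2)
    E=c["extrinsics"]; Rm,t=E[:3,:3],E[:3,3]
    return -Rm.T@t, np.c_[n,np.ones(len(n))]@Rm
def onplane(uv,c,z):
    o,d=rays(uv,c); return o+d*((z-o[2])/d[:,2])[:,None]
def proj(P,c):
    E=c["extrinsics"]; r=cv2.Rodrigues(E[:3,:3])[0]
    return cv2.projectPoints(np.asarray(P,float).reshape(-1,1,3),r,E[:3,3],c["K"],np.array([c["k1"],0,0,0,0.]))[0].reshape(-1,2)
def rot(s): w,x,y,z=s["eef_rot"]; return R.from_quat([x,y,z,w])
def go(target,yaw=None,s=None):
    """rows-units to target TCP; yaw = world angle of jaw axis (tool y), mod pi"""
    s=s or ctrl.get_state(); r=rot(s); M=r.as_matrix()
    cur=np.arctan2(M[1,1],M[0,1]); y=cur if yaw is None else cur+(yaw-cur+np.pi/2)%np.pi-np.pi/2
    Y=np.array([np.cos(y),np.sin(y),0]);Z=np.array([0,0,-1.]);X=np.cross(Y,Z)
    T=R.from_matrix(np.c_[X,Y,Z]); rv=(r.inv()*T).as_rotvec()
    d=np.array(target)-s["tcp_pos"]
    print("tcp",s["tcp_pos"].round(4),"jaw yaw",round(cur,3),"tilt",round(np.arccos(-M[2,2]),4),"grip",round(s["grip_width"],4),"t",round(s["clock"],2))
    print(" shift units now",(M.T@d/.02).round(2)," at final yaw",(T.as_matrix().T@d/.02).round(2)," turn units",(rv/.1).round(2))
E
python3 - <<'E'
from h import *
im=cv2.imread("pics/top0.png"); c=ctrl.get_calibration("top")
hsv=cv2.cvtColor(im,cv2.COLOR_BGR2HSV)
for nm,m,z in (("wood",cv2.inRange(hsv,(8,90,110),(22,255,255)),.008),("white",cv2.inRange(hsv,(0,0,150),(180,60,255)),.055)):
    m[:, :]=m; m[:100]=0; m[310:]=0; m[:,:110]=0; m[:,400:]=0
    if nm=="white": m=cv2.morphologyEx(m,cv2.MORPH_CLOSE,np.ones((5,5)))
    for k in cv2.findContours(m,cv2.RETR_EXTERNAL,cv2.CHAIN_APPROX_NONE)[0]:
        if cv2.contourArea(k)<100: continue
        P=onplane(k.reshape(-1,2),c,z)[:,:2].astype(np.float32)
        H=cv2.convexHull(P); (x,y),(w,h),a=cv2.minAreaRect(H); A=cv2.contourArea(H)
        print(nm,"px",(k.reshape(-1,2).mean(0)*1.5625).round(),"xy",round(x,4),round(y,4),"size",round(w,3),round(h,3),"ang",round(a,1),"fill",round(A/w/h,2),"R",round(float(np.hypot(x,y)),3))
st=ctrl.get_calibration("wrist"); E=st["extrinsics"]; o=-E[:3,:3].T@E[:3,3]
s=ctrl.get_state(); M=rot(s).as_matrix(); print("cam in tool",(M.T@(o-s["tcp_pos"])).round(4)); print((E[:3,:3]@M).round(3),st["K"][0,0],st["k1"])
go([.5,0,.3],np.pi/2)
cv2.imwrite("pics/crop.png",cv2.resize(im[105:285,130:410],(800,514),interpolation=cv2.INTER_CUBIC))
w=ctrl.snapshot("wrist"); cv2.imwrite("pics/w0.png",w[:,:,::-1])
E
```

```text
wood px [340. 368.] xy 0.4402 0.1552 size 0.102 0.1 ang 11.2 fill 0.98 R 0.467
wood px [493. 361.] xy 0.4534 -0.1673 size 0.1 0.096 ang 89.3 fill 0.8 R 0.483
wood px [597. 327.] xy 0.5211 -0.3966 size 0.075 0.077 ang 4.5 fill 0.97 R 0.655
wood px [444. 268.] xy 0.6542 -0.0715 size 0.072 0.07 ang 89.5 fill 0.82 R 0.658
white px [407. 352.] xy 0.4673 0.015 size 0.056 0.061 ang 17.7 fill 0.79 R 0.468
cam in tool [ 0.0758  0.0009 -0.1696]
[[ 0.     1.     0.   ]
 [-0.963  0.    -0.268]
 [-0.268 -0.     0.963]] 270.8097156923152 -0.06508896262775922
tcp [0.1574 0.6044 0.214 ] jaw yaw 1.316 tilt 0.0011 grip 0.0923 t 0.1
 shift units now [-24.19 -24.93  -4.27]  at final yaw [-17.13 -30.22  -4.3 ]  turn units [-0.01 -0.   -2.55]
```

View pics/crop.png

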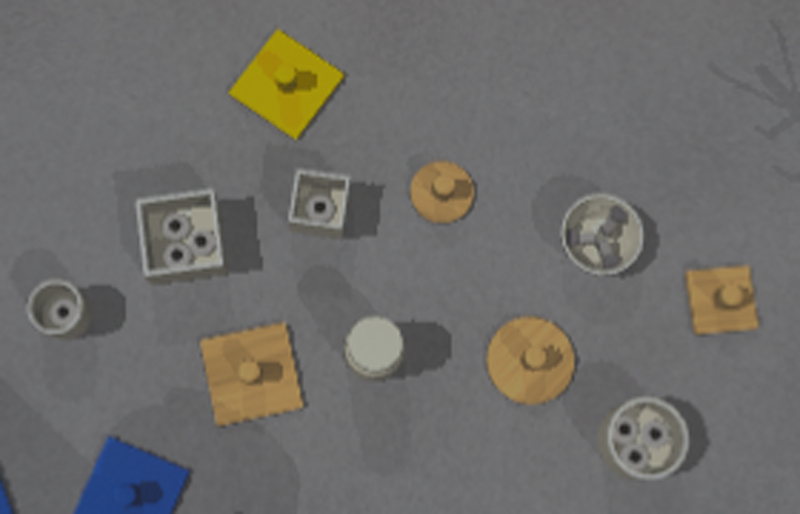

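The enlarged crop separates them. The pot at crop (648,438) holds three pacifiers, so it is the large round pot. The vessel at (602,233) holds grey clips, so it is the bowl. The pale lid at (251,372) is the large square one; the blue and yellow plates are decoys. Next I move to a wrist view of the left half, turning the jaw axis to world y.

```bash
python3 -m creep '{"rotation":[[0,0,-0.85],[0,0,-0.85],[0,0,-0.85],[0,0,0],[0,0,0]],"xyz":[[-0.4,-1,0],[-0.5,-1,0],[-0.6,-1,0],[-0.67,-1,0],[-0.67,-1,0]],"jaw":[-1,-1,-1,-1,-1]}'
python3 -m creep '{"rotation":[[0,0,0],[0,0,0],[0,0,0],[0,0,0],[0,0,0]],"xyz":[[-0.67,-1,0],[-0.67,-1,0],[-0.67,-1,0],[-0.67,-1,0],[-0.67,-1,0]],"jaw":[-1,-1,-1,-1,-1]}'
python3 -m creep '{"rotation":[[0,0,0],[0,0,0],[0,0,0],[0,0,0],[0,0,0]],"xyz":[[-0.67,-1,0],[-0.67,-1,0],[-0.67,-1,0],[-0.67,-1,0],[-0.67,-1,0]],"jaw":[-1,-1,-1,-1,-1]}'
python3 -m creep '{"rotation":[[0,0,0],[0,0,0],[0,0,0],[0,0,0],[0,0,0]],"xyz":[[-0.67,-1,0],[-0.67,-1,0],[-0.67,-1,0],[-0.67,-1,0],[-0.67,-1,0]],"jaw":[-1,-1,-1,-1,-1]}'
python3 - <<'E'
from h import *
go([.48,.12,.22],np.pi/2)
E
```

```text
clock: 0.57
tcp_pos: [0.2027, 0.5, 0.212]
eef_rot: [-0.001, -0.009, 1.0, -0.001]
wrist_force: [0.1, -0.7, 0.5]
grip_width: 0.0922
clock: 0.98
tcp_pos: [0.2731, 0.3952, 0.2112]
eef_rot: [-0.001, -0.01, 1.0, -0.002]
wrist_force: [-0.5, 1.2, -0.0]
grip_width: 0.0919
clock: 1.4
tcp_pos: [0.3441, 0.2907, 0.211]
eef_rot: [-0.001, -0.01, 1.0, -0.002]
wrist_force: [0.8, 0.5, 0.8]
grip_width: 0.092
clock: 1.82
tcp_pos: [0.4152, 0.1862, 0.2109]
eef_rot: [-0.002, -0.01, 1.0, -0.002]
wrist_force: [0.3, 0.5, -0.2]
grip_width: 0.0916
tcp [0.4152 0.1862 0.2109] jaw yaw 1.591 tilt 0.0053 grip 0.0916 t 1.82
 shift units now [-3.17 -3.38 -0.45]  at final yaw [-3.24 -3.31 -0.45]  turn units [-0.04 -0.03  0.21]
```

```bash
python3 -m creep '{"rotation":[[-0.04,-0.03,0.2],[0,0,0],[0,0,0],[0,0,0],[0,0,0]],"xyz":[[-0.8,-0.8,-0.4],[-0.8,-0.8,0],[-0.8,-0.8,0],[-0.7,-0.8,0],[0,0,0]],"jaw":[-1,-1,-1,-1,-1]}' | tail -1
cat > see.py <<'E'
import sys
from h import *
n=sys.argv[1]
c=ctrl.get_calibration("wrist"); w=ctrl.snapshot("wrist")[:,:,::-1].copy(); cv2.imwrite(f"pics/{n}.png",w); np.save(f"pics/{n}.npy",c,allow_pickle=True)
E
cat > meas.py <<'E'
import sys
from h import *
n=sys.argv[1]; im=cv2.imread(f"pics/{n}.png"); c=np.load(f"pics/{n}.npy",allow_pickle=True).item()
hsv=cv2.cvtColor(im,cv2.COLOR_BGR2HSV); vt=int(sys.argv[2]) if len(sys.argv)>2 else 150
mm={"wood":(cv2.inRange(hsv,(8,90,90),(22,255,255)),.008),"white":(cv2.inRange(hsv,(0,0,vt),(180,70,255)),.055)}
for nm,(m,z) in mm.items():
    for k in cv2.findContours(m,cv2.RETR_EXTERNAL,cv2.CHAIN_APPROX_NONE)[0]:
        if cv2.contourArea(cv2.convexHull(k))<500: continue
        P=onplane(k.reshape(-1,2),c,z)[:,:2].astype(np.float32)
        H=cv2.convexHull(P); (x,y),(w,h),a=cv2.minAreaRect(H); A=cv2.contourArea(H)
        if w>.2 or w<.03: continue
        (cx,cy),r=cv2.minEnclosingCircle(H)
        print(nm,"px",k.reshape(-1,2).mean(0).round(),"rect",round(x,4),round(y,4),"size",round(w,3),round(h,3),"ang",round(a,1),"fill",round(A/w/h,2),"circ",round(cx,4),round(cy,4),round(2*r,3))
        cv2.drawContours(im,[k],-1,(255,0,255) if nm=="wood" else (0,255,0),1)
cv2.imwrite(f"pics/{n}_m.png",cv2.resize(im,(800,600)))
E
python3 see.py wA; python3 meas.py wA
```

```text
grip_width: 0.092
wood px [ 59. 153.] rect 0.4511 -0.1649 size 0.099 0.103 ang 32.6 fill 0.79 circ 0.4512 -0.1644 0.104
wood px [280. 141.] rect 0.4393 0.1561 size 0.101 0.101 ang 11.5 fill 0.99 circ 0.4392 0.1559 0.14
white px [222. 273.] rect 0.6232 0.0781 size 0.061 0.038 ang 80.9 fill 0.86 circ 0.6235 0.0777 0.071
white px [311. 258.] rect 0.5966 0.2053 size 0.08 0.028 ang 7.6 fill 0.71 circ 0.5973 0.2001 0.081
white px [165. 167.] rect 0.4607 0.0083 size 0.063 0.045 ang 74.2 fill 0.83 circ 0.4688 0.0059 0.063
```

View pics/wA_m.png

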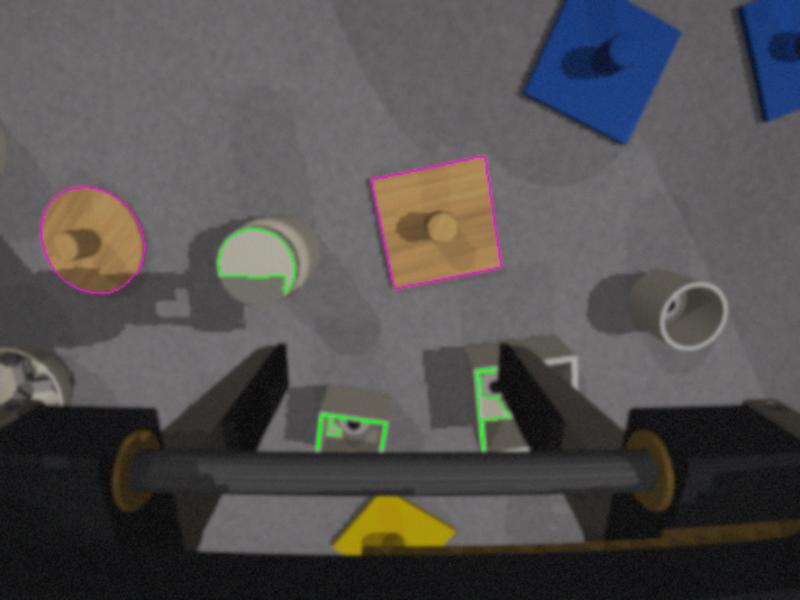

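The wrist view shows the large square lid at (437,222), the large round lid at (93,240) and the small round pot's rim at (694,316). The gripper hides the square pots. I'll go further out so they appear in the clear half of the picture.

```bash
Z='"rotation":[[0,0,0],[0,0,0],[0,0,0],[0,0,0],[0,0,0]],"jaw":[-1,-1,-1,-1,-1]'
python3 -m creep '{"rotation":[[0,0,0],[0,0,0],[0,0,0],[0,0,0],[0,0,0]],"xyz":[[-1,0.1,-0.1],[-1,0.1,-0.1],[-1,0.1,-0.1],[-1,0.1,-0.1],[-1,0.1,-0.1]],"jaw":[-1,-1,-1,-1,-1]}' | tail -1
python3 -m creep '{"rotation":[[0,0,0],[0,0,0],[0,0,0],[0,0,0],[0,0,0]],"xyz":[[-1,0.1,-0.1],[-1,0.1,-0.1],[-1,0.1,-0.1],[-1,0.1,-0.1],[-1,0.1,-0.1]],"jaw":[-1,-1,-1,-1,-1]}' | tail -1
python3 -m creep '{"rotation":[[0,0,0],[0,0,0],[0,0,0]],"xyz":[[-1,0,0],[-0.5,0,0],[0,0,0]],"jaw":[-1,-1,-1]}'
python3 see.py wB; python3 meas.py wB 125
```

```text
grip_width: 0.0921
grip_width: 0.0917
clock: 3.37
tcp_pos: [0.7082, 0.1475, 0.2335]
eef_rot: [-0.007, -0.0, 1.0, 0.001]
wrist_force: [-0.2, 0.8, 0.4]
grip_width: 0.0919
wood px [251. 327.] rect 0.9834 0.1487 size 0.043 0.425 ang 0.0 fill 0.95 circ 1.0033 0.1487 0.426
wood px [104. 137.] rect 0.6543 -0.0681 size 0.075 0.074 ang 41.9 fill 0.79 circ 0.6547 -0.0676 0.076
wood px [27. 12.] rect 0.4831 -0.1617 size 0.091 0.042 ang 84.4 fill 0.8 circ 0.4737 -0.1608 0.094
white px [194. 121.] rect 0.6344 0.0769 size 0.064 0.063 ang 81.3 fill 0.98 circ 0.6341 0.0768 0.087
white px [322.  90.] rect 0.5966 0.2364 size 0.091 0.091 ang 7.7 fill 0.99 circ 0.5969 0.2361 0.126
white px [437.  25.] rect 0.5146 0.3743 size 0.055 0.06 ang 4.4 fill 0.83 circ 0.5123 0.3742 0.062
```

View pics/wB_m.png

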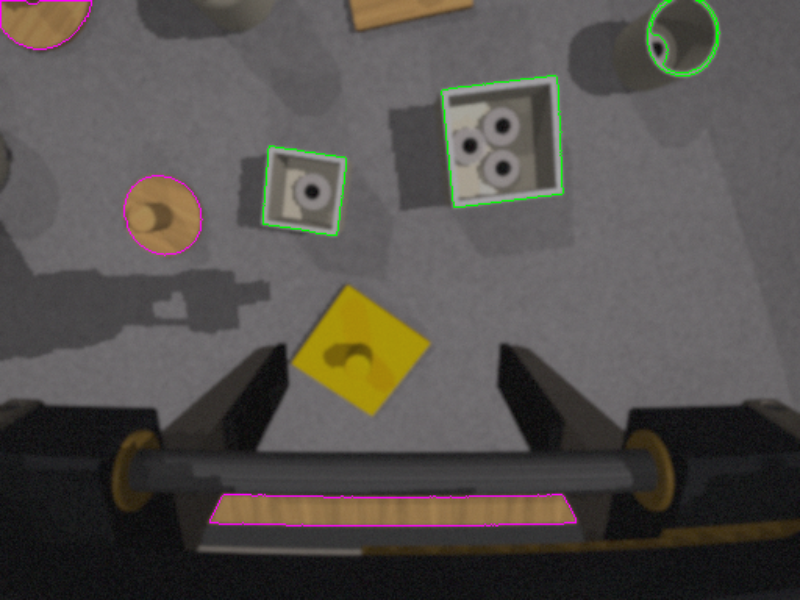

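This view outlines the square pots with the right sizes (64 and 91 mm) and the small round lid (75 mm). I'll run the lower threshold on wA for the small round pot, then view the right half.

```bash
python3 meas.py wA 125 | grep white
python3 -m creep '{"rotation":[[0,0,0],[0,0,0],[0,0,0],[0,0,0],[0,0,0]],"xyz":[[0.35,-1,0],[0.35,-1,0],[0.35,-1,0],[0.35,-1,0],[0.35,-1,0]],"jaw":[-1,-1,-1,-1,-1]}' | tail -1
python3 -m creep '{"rotation":[[0,0,0],[0,0,0],[0,0,0],[0,0,0],[0,0,0]],"xyz":[[0.35,-1,0],[0.35,-1,0],[0.35,-1,0],[0.35,-1,0],[0.35,-1,0]],"jaw":[-1,-1,-1,-1,-1]}' | tail -1
python3 -m creep '{"rotation":[[0,0,0],[0,0,0],[0,0,0],[0,0,0],[0,0,0]],"xyz":[[0.35,-1,0],[0.35,-1,0],[0.35,-1,0],[0.35,-1,0],[0.35,-1,0]],"jaw":[-1,-1,-1,-1,-1]}' | tail -1
python3 -m creep '{"rotation":[[0,0,0],[0,0,0],[0,0,0],[0,0,0],[0,0,0]],"xyz":[[0.35,-1,0],[0.35,-1,0],[0.35,-1,0],[0.35,-1,0],[0,0,0]],"jaw":[-1,-1,-1,-1,-1]}'
python3 see.py wC; python3 meas.py wC 125; python3 -c "
from h import *
go([.452,-.165,.12],np.pi/2)"
```

```text
white px [224. 274.] rect 0.6234 0.0781 size 0.063 0.042 ang 80.6 fill 0.87 circ 0.6235 0.0777 0.073
white px [311. 260.] rect 0.5967 0.2055 size 0.083 0.03 ang 7.6 fill 0.72 circ 0.5974 0.2007 0.085
white px [444. 202.] rect 0.512 0.3741 size 0.062 0.06 ang 12.4 fill 0.8 circ 0.5119 0.3743 0.063
white px [170. 164.] rect 0.4577 0.0141 size 0.074 0.057 ang 73.8 fill 0.8 circ 0.4634 0.0115 0.078
grip_width: 0.0922
grip_width: 0.0919
grip_width: 0.0917
clock: 5.08
tcp_pos: [0.5426, -0.2291, 0.2334]
eef_rot: [-0.016, -0.006, 1.0, 0.003]
wrist_force: [0.1, 0.0, -0.5]
grip_width: 0.092
wood px [138. 159.] rect 0.5205 -0.3949 size 0.075 0.077 ang 4.7 fill 0.99 circ 0.52 -0.3948 0.103
wood px [493. 114.] rect 0.4433 0.1368 size 0.101 0.066 ang 11.4 fill 0.98 circ 0.4429 0.1381 0.119
wood px [293. 113.] rect 0.4524 -0.1672 size 0.099 0.099 ang 1.3 fill 0.8 circ 0.452 -0.1676 0.101
white px [457. 238.] rect 0.6307 0.0765 size 0.063 0.057 ang 82.0 fill 0.9 circ 0.6313 0.076 0.08
white px [234. 214.] rect 0.5886 -0.2489 size 0.091 0.091 ang 23.9 fill 0.79 circ 0.5884 -0.2497 0.093
white px [ 11. 203.] rect 0.5783 -0.5605 size 0.049 0.114 ang 77.2 fill 0.77 circ 0.5751 -0.5746 0.114
white px [453. 125.] rect 0.4622 0.0374 size 0.064 0.063 ang 61.5 fill 0.79 circ 0.4624 0.0379 0.065
white px [203.  33.] rect 0.3643 -0.2849 size 0.09 0.078 ang 89.9 fill 0.83 circ 0.3582 -0.2852 0.09
tcp [ 0.543  -0.2277  0.2334] jaw yaw 1.583 tilt 0.033 grip 0.092 t 5.13
 shift units now [4.33 3.14 5.84]  at final yaw [4.55 3.13 5.67]  turn units [ 0.08 -0.32  0.12]
```

View pics/wC_m.png

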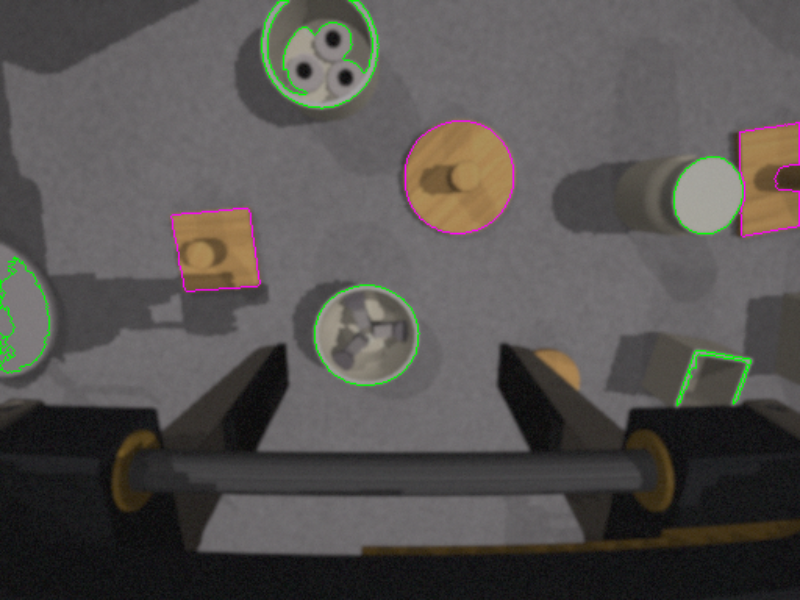

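The large round pot is at (320,50) and the bowl at (366,335). Lid estimates from the three views agree within about 3 mm. I'll start with the large round lid at (0.452,-0.167).

```bash
python3 -m creep '{"rotation":[[0.08,-0.32,0.12],[0,0,0],[0,0,0],[0,0,0],[0,0,0]],"xyz":[[0.7,0.5,0.9],[0.7,0.5,0.9],[0.7,0.5,0.9],[0.7,0.5,0.9],[0.7,0.5,0.9]],"jaw":[-1,-1,-1,-1,-1]}' | tail -1
python3 -m creep '{"rotation":[[0,0,0],[0,0,0]],"xyz":[[0.7,0.4,0.9],[0,0,0]],"jaw":[-1,-1]}' | tail -1
python3 see.py wD; python3 meas.py wD 125 | head -4; python3 -c "
from h import *
go([.452,-.167,.014],np.pi/2)"
```

```text
grip_width: 0.0917
grip_width: 0.0919
wood px [316. 333.] rect 0.649 -0.0699 size 0.075 0.053 ang 89.0 fill 0.89 circ 0.6533 -0.0697 0.077
wood px [ 53. 237.] rect 0.5117 -0.3962 size 0.062 0.087 ang 1.5 fill 0.9 circ 0.5155 -0.3947 0.098
wood px [242. 186.] rect 0.4512 -0.1668 size 0.1 0.1 ang 0.0 fill 0.79 circ 0.4517 -0.167 0.102
wood px [496. 181.] rect 0.4452 0.1243 size 0.104 0.041 ang 15.3 fill 0.94 circ 0.4446 0.1268 0.11
tcp [ 0.456  -0.1592  0.1249] jaw yaw 1.571 tilt 0.0079 grip 0.0921 t 5.77
 shift units now [ 0.24 -0.4   5.54]  at final yaw [ 0.2  -0.39  5.54]  turn units [0.01 0.08 0.  ]
```

```bash
python3 -m creep '{"rotation":[[0,0.08,0],[0,0,0],[0,0,0],[0,0,0],[0,0,0]],"xyz":[[0.2,-0.4,0.9],[0,0,1],[0,0,1],[0,0,1],[0,0,1]],"jaw":[-1,-1,-1,-1,-1]}' | tail -1
python3 -m creep '{"rotation":[[0,0,0]],"xyz":[[0,0,0]],"jaw":[-1]}' | tail -1
python3 see.py wE; python3 meas.py wE 125 | grep 'white'; python3 -c "
from h import *
go([.452,-.167,.014],np.pi/2)"
```

```text
grip_width: 0.092
grip_width: 0.0922
white px [60. 85.] rect 0.3718 -0.2678 size 0.046 0.087 ang 55.3 fill 0.77 circ 0.3639 -0.2792 0.088
tcp [ 0.4671 -0.169   0.0342] jaw yaw 1.574 tilt 0.0206 grip 0.0919 t 6.32
 shift units now [0.77 0.11 0.99]  at final yaw [0.76 0.1  1.01]  turn units [-0.06  0.2   0.04]
```

```bash
python3 -m creep '{"rotation":[[-0.05,0.2,0.04],[0,0,0],[0,0,0]],"xyz":[[0.6,0.1,0.1],[0.1,0,0.3],[0,0,0]],"jaw":[-1,-1,-1]}' | tail -1
python3 -c "
from h import *
go([.452,-.167,.014],np.pi/2)"
```

```text
grip_width: 0.0919
tcp [ 0.4558 -0.1677  0.0293] jaw yaw 1.571 tilt 0.0036 grip 0.0919 t 6.57
 shift units now [0.19 0.04 0.76]  at final yaw [0.19 0.03 0.76]  turn units [-0.02  0.03 -0.  ]
```

```bash
python3 -m creep '{"rotation":[[-0.02,0.04,0],[0,0,0],[0,0,0]],"xyz":[[0.2,0,0.4],[0,0,0.35],[0,0,0]],"jaw":[-1,-1,-1]}' | sed -n 2,4p
python3 -m creep '{"rotation":[[0,0,0],[0,0,0],[0,0,0],[0,0,0],[0,0,0]],"xyz":[[0,0,0],[0,0,0],[0,0,0],[0,0,0],[0,0,0]],"jaw":[1,1,1,1,1]}' 30
python3 -m creep '{"rotation":[[0,0,0],[0,0,0],[0,0,0],[0,0,0],[0,0,0]],"xyz":[[0,0,0],[0,0,0],[0,0,0],[0,0,0],[0,0,0]],"jaw":[1,1,1,1,1]}' 
python3 -c "
from h import *
go([.452,-.167,.014],np.pi/2)"
```

```text
tcp_pos: [0.453, -0.1684, 0.0152]
eef_rot: [0.001, 0.0, 1.0, -0.001]
wrist_force: [0.1, -0.4, 0.5]
clock: 7.23
tcp_pos: [0.4529, -0.1684, 0.015]
eef_rot: [0.001, 0.0, 1.0, -0.0]
wrist_force: [0.6, 1.0, 0.5]
grip_width: 0.0606
clock: 7.65
tcp_pos: [0.4532, -0.1685, 0.0153]
eef_rot: [0.001, 0.0, 1.0, -0.001]
wrist_force: [0.6, -0.2, 0.3]
grip_width: 0.027
tcp [ 0.4532 -0.1685  0.0153] jaw yaw 1.57 tilt 0.0031 grip 0.027 t 7.65
 shift units now [0.06 0.07 0.07]  at final yaw [0.06 0.07 0.07]  turn units [-0.01  0.03 -0.01]
```

```bash
python3 -m creep '{"rotation":[[0,0,0],[0,0,0],[0,0,0],[0,0.03,0],[0,0.03,0]],"xyz":[[0,0,0],[0,0,0],[0,0,-0.3],[0,0,-1],[0,0,-1]],"jaw":[1,1,1,1,1]}' | tail -3
python3 -m creep '{"rotation":[[0,0,0],[0,0,0],[0,0,0],[0,0,0]],"xyz":[[0,0,-1],[0,0,-1],[0,0,-1],[0,0,0]],"jaw":[1,1,1,1]}'
python3 see.py wF; python3 meas.py wF 125 ; python3 -c "
from h import *
go([.358,-.285,.12],np.pi/2)"
```

```text
eef_rot: [-0.005, 0.0, 1.0, 0.001]
wrist_force: [-0.2, -0.4, -0.4]
grip_width: 0.0254
clock: 8.4
tcp_pos: [0.4513, -0.1676, 0.1263]
eef_rot: [-0.004, 0.0, 1.0, 0.0]
wrist_force: [0.3, -0.3, -0.6]
grip_width: 0.0256
wood px [ 63. 244.] rect 0.5197 -0.3965 size 0.076 0.085 ang 4.9 fill 0.94 circ 0.5198 -0.394 0.104
wood px [251. 223.] rect 0.4908 -0.1671 size 0.158 0.159 ang 41.2 fill 0.81 circ 0.4946 -0.1667 0.165
wood px [499. 183.] rect 0.4456 0.1217 size 0.103 0.035 ang 14.6 fill 0.94 circ 0.4452 0.124 0.108
white px [458. 224.] rect 0.4754 0.0403 size 0.068 0.066 ang 14.4 fill 0.8 circ 0.4748 0.0411 0.07
white px [313. 194.] rect 0.4432 -0.1097 size 0.072 0.012 ang 28.9 fill 0.72 circ 0.445 -0.1127 0.073
white px [285. 119.] rect 0.3729 -0.1327 size 0.04 0.069 ang 63.3 fill 0.71 circ 0.3714 -0.1357 0.076
white px [127. 100.] rect 0.3582 -0.2848 size 0.09 0.09 ang 37.5 fill 0.82 circ 0.3573 -0.2796 0.101
tcp [ 0.4507 -0.1674  0.1248] jaw yaw 1.57 tilt 0.0094 grip 0.0254 t 8.45
 shift units now [ 4.63 -5.88  0.28]  at final yaw [ 4.63 -5.88  0.24]  turn units [ 0.01 -0.09 -0.01]
```

View pics/wF_m.png

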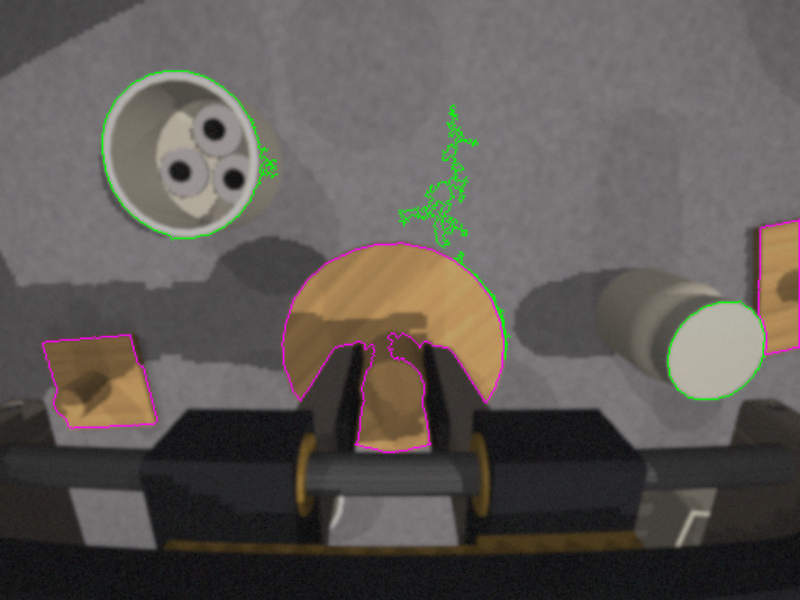

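The lid hangs flat in the jaws, with the large round pot clear at (180,155): centre (0.358,-0.285), 90 mm across. I'll carry the lid over it.

```bash
python3 -m creep '{"rotation":[[0,-0.09,0],[0,0,0],[0,0,0],[0,0,0],[0,0,0]],"xyz":[[0.73,-0.93,0],[0.73,-0.93,0],[0.73,-0.93,0],[0.73,-0.93,0],[0.73,-0.93,0]],"jaw":[1,1,1,1,1]}' | tail -1
python3 -m creep '{"rotation":[[0,0,0],[0,0,0]],"xyz":[[0.73,-0.93,0],[0,0,0]],"jaw":[1,1]}' | tail -1
python3 -c "
from h import *
go([.358,-.285,.071],np.pi/2)"
```

```text
grip_width: 0.025
grip_width: 0.0253
tcp [ 0.3573 -0.28    0.1192] jaw yaw 1.575 tilt 0.0061 grip 0.0253 t 9.03
 shift units now [-0.04 -0.26  2.41]  at final yaw [-0.03 -0.25  2.41]  turn units [ 0.04 -0.04  0.04]
```

```bash
python3 -m creep '{"rotation":[[0.04,-0.04,0.04],[0,0,0],[0,0,0],[0,0,0]],"xyz":[[0,-0.25,0.3],[0,0,0.7],[0,0,0.7],[0,0,0]],"jaw":[1,1,1,1]}' | tail -1
python3 -c "
from h import *
go([.358,-.285,.071],np.pi/2)"
```

```text
grip_width: 0.0253
tcp [ 0.3564 -0.2847  0.081 ] jaw yaw 1.567 tilt 0.0015 grip 0.0253 t 9.37
 shift units now [-0.08 -0.02  0.5 ]  at final yaw [-0.08 -0.02  0.5 ]  turn units [ 0.01 -0.01 -0.04]
```

```bash
python3 -m creep '{"rotation":[[0,0,0],[0,0,0],[0,0,0]],"xyz":[[-0.08,0,0.3],[0,0,0.2],[0,0,0]],"jaw":[1,1,1]}' | sed -n 2,4p
python3 -m creep '{"rotation":[[0,0,0],[0,0,0],[0,0,0],[0,0,0],[0,0,0]],"xyz":[[0,0,0],[0,0,0],[0,0,0],[0,0,0],[0,0,0]],"jaw":[0.2,0.2,0,0,0]}' 
python3 -m creep '{"rotation":[[0,0,0],[0,0,0],[0,0,0],[0,0,0],[0,0,0]],"xyz":[[0,0,0],[0,0,-0.5],[0,0,-1],[0,0,-1],[0,0,-1]],"jaw":[-0.2,-0.2,-0.2,-0.2,-0.2]}' 
python3 see.py wG;python3 -c "
from h import *
go([.521,-.395,.12],np.pi/2)"
```

```text
tcp_pos: [0.3586, -0.2836, 0.0698]
eef_rot: [-0.001, 0.001, 1.0, 0.001]
wrist_force: [-6.2, -2.6, 10.6]
clock: 10.03
tcp_pos: [0.3604, -0.2831, 0.0701]
eef_rot: [-0.0, -0.0, 1.0, 0.001]
wrist_force: [0.4, 0.5, 0.9]
grip_width: 0.0458
clock: 10.45
tcp_pos: [0.358, -0.2811, 0.1405]
eef_rot: [-0.004, -0.0, 1.0, 0.003]
wrist_force: [-0.0, -0.8, -0.2]
grip_width: 0.0549
tcp [ 0.3598 -0.2825  0.1442] jaw yaw 1.571 tilt 0.0046 grip 0.0551 t 10.5
 shift units now [-8.06 -5.63  1.16]  at final yaw [-8.06 -5.62  1.21]  turn units [ 0.03 -0.03  0.  ]
```

View pics/wG.png

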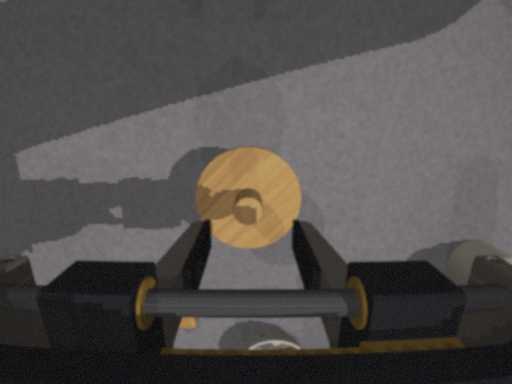

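The large round lid sits flat on its pot. Next is the small square lid at (0.5205,-0.395), which has to turn -0.234 rad to match its pot.

```bash
python3 -m creep '{"rotation":[[0.03,-0.03,0],[0,0,0],[0,0,0],[0,0,0],[0,0,0]],"xyz":[[-0.96,-0.67,0],[-0.96,-0.67,0],[-0.96,-0.67,0],[-0.96,-0.67,0],[-0.96,-0.67,0]],"jaw":[-0.4,-0.4,-0.4,-0.4,-0.4]}' | tail -1
python3 -m creep '{"rotation":[[0,0,0],[0,0,0],[0,0,0],[0,0,0]],"xyz":[[-0.96,-0.67,0.3],[-0.96,-0.67,0.4],[-0.96,-0.67,0.4],[0,0,0]],"jaw":[-0.4,-0.4,-0.4,-0.4]}' | tail -1
python3 see.py wH; python3 meas.py wH 125|grep wood; python3 -c "
from h import *
go([.521,-.395,.014],np.pi/2)"
```

```text
grip_width: 0.0641
grip_width: 0.064
wood px [251. 185.] rect 0.5201 -0.396 size 0.076 0.076 ang 4.6 fill 0.99 circ 0.5204 -0.396 0.104
wood px [390.  26.] rect 0.3656 -0.2566 size 0.069 0.124 ang 2.9 fill 0.8 circ 0.3386 -0.2581 0.125
tcp [ 0.5196 -0.3945  0.1312] jaw yaw 1.57 tilt 0.0092 grip 0.0643 t 11.3
 shift units now [-0.03  0.01  5.86]  at final yaw [-0.07 -0.02  5.86]  turn units [-0.06  0.07 -0.01]
```

```bash
python3 -m creep '{"rotation":[[-0.06,0.07,0],[0,0,0],[0,0.05,0],[0,0,0]],"xyz":[[0,-0.08,1],[0.1,0,1],[0.1,0,1],[0,0,1]],"jaw":[-0.4,-0.4,-0.4,-0.4]}' | tail -1
python3 -m creep '{"rotation":[[0,0,0]],"xyz":[[0,0,0]],"jaw":[-0.4]}' | tail -1
python3 -c "
from h import *
go([.5205,-.396,.015],np.pi/2)"
```

```text
grip_width: 0.0646
grip_width: 0.0641
tcp [ 0.5137 -0.3952  0.0526] jaw yaw 1.57 tilt 0.0039 grip 0.0641 t 11.72
 shift units now [-0.35 -0.04  1.88]  at final yaw [-0.34 -0.04  1.88]  turn units [-0.   -0.04 -0.01]
```

```bash
python3 -m creep '{"rotation":[[0,-0.03,0],[0,0,0],[0,0,0],[0,0,0]],"xyz":[[-0.3,0,0.5],[0,0,0.6],[0,0,0.6],[0,0,0]],"jaw":[-0.4,-0.4,-0.4,-0.4]}' | tail -1
python3 -c "
from h import *
go([.5205,-.396,.015],np.pi/2)"
```

```text
grip_width: 0.0646
tcp [ 0.5201 -0.3951  0.0195] jaw yaw 1.569 tilt 0.0021 grip 0.0646 t 12.05
 shift units now [-0.02 -0.05  0.22]  at final yaw [-0.02 -0.05  0.22]  turn units [-0.02  0.01 -0.01]
```

```bash
python3 -m creep '{"rotation":[[0,0,0],[0,0,0],[0,0,0],[0,0,0],[0,0,0]],"xyz":[[0,-0.05,0.2],[0,0,0],[0,0,0],[0,0,0],[0,0,0]],"jaw":[-0.4,1,1,1,1]}' | sed -n 2p
python3 -m creep '{"rotation":[[0,0,0],[0,0,0],[0,0,0],[0,0,0],[0,0,0]],"xyz":[[0,0,0],[0,0,0],[0,0,0],[0,0,0],[0,0,-0.3]],"jaw":[1,1,1,1,1]}' | tail -1
python3 -m creep '{"rotation":[[0,0,0],[0,0,0],[0,0,0],[0,0,0],[0,0,0]],"xyz":[[0,0,-1],[0,0,-1],[0,0,-1],[0,0,-1],[0,0,-1]],"jaw":[1,1,1,1,1]}'
python3 -c "
from h import *
go([.634,.077,.125],np.pi/2-.234)"
```

```text
tcp_pos: [0.5209, -0.3967, 0.0161]
grip_width: 0.0254
clock: 13.3
tcp_pos: [0.5177, -0.3943, 0.1235]
eef_rot: [-0.002, 0.001, 1.0, 0.001]
wrist_force: [0.2, -0.9, -0.3]
grip_width: 0.0255
tcp [ 0.5177 -0.3943  0.1235] jaw yaw 1.569 tilt 0.0053 grip 0.0255 t 13.3
 shift units now [-5.78 23.57 -0.04]  at final yaw [-0.19 24.27 -0.07]  turn units [ 0.02 -0.05  2.33]
```

```bash
python3 -m creep '{"rotation":[[0.02,-0.05,0],[0,0,0],[0,0,0],[0,0,0],[0,0,0]],"xyz":[[-0.25,1,0],[-0.25,1,0],[-0.25,1,0],[-0.25,1,0],[-0.25,1,0]],"jaw":[1,1,1,1,1]}' | tail -1
python3 -m creep '{"rotation":[[0,0,0],[0,0,0],[0,0,0],[0,0,0],[0,0,0]],"xyz":[[-0.25,1,0],[-0.25,1,0],[-0.25,1,0],[-0.25,1,0],[-0.25,1,0]],"jaw":[1,1,1,1,1]}' | tail -1
python3 -m creep '{"rotation":[[0,0,0],[0,0,0],[0,0,0],[0,0,0],[0,0,0]],"xyz":[[-0.25,1,0],[-0.25,1,0],[-0.25,1,0],[-0.25,1,0],[-0.25,1,0]],"jaw":[1,1,1,1,1]}' | tail -1
python3 -m creep '{"rotation":[[0,0,0],[0,0,0],[0,0,0],[0,0,0],[0,0,0]],"xyz":[[-0.25,1,0],[-0.25,1,0],[-0.25,1,0],[-0.25,1,0],[-0.25,1,0]],"jaw":[1,1,1,1,1]}' | tail -1
python3 -m creep '{"rotation":[[0,0,0],[0,0,0.78],[0,0,0.78],[0,0,0.77],[0,0,0]],"xyz":[[-0.25,1,0],[0,0,0],[0,0,0],[0,0,0],[0,0,0]],"jaw":[1,1,1,1,1]}' | tail -1
python3 -c "
from h import *
go([.634,.077,.071],np.pi/2-.234)"
```

```text
grip_width: 0.0253
grip_width: 0.0255
grip_width: 0.0256
grip_width: 0.0251
grip_width: 0.0256
tcp [0.6315 0.0443 0.1416] jaw yaw 1.326 tilt 0.0197 grip 0.0256 t 15.38
 shift units now [0.34 1.63 3.52]  at final yaw [0.26 1.62 3.53]  turn units [-0.03  0.19 -0.11]
```

```bash
python3 -m creep '{"rotation":[[-0.03,0.19,-0.1],[0,0,0],[0,0,0],[0,0,0]],"xyz":[[0.15,0.8,0.1],[0.1,0.75,0.7],[0,0,0.8],[0,0,0]],"jaw":[1,1,1,1]}' | tail -1
python3 see.py wI; python3 -c "
from h import *
go([.634,.077,.071],np.pi/2-.234)"
```

```text
grip_width: 0.0252
tcp [0.6356 0.0794 0.1101] jaw yaw 1.344 tilt 0.0031 grip 0.0254 t 15.77
 shift units now [ 0.06 -0.14  1.95]  at final yaw [ 0.05 -0.13  1.95]  turn units [0.02 0.02 0.07]
```

View pics/wI.png

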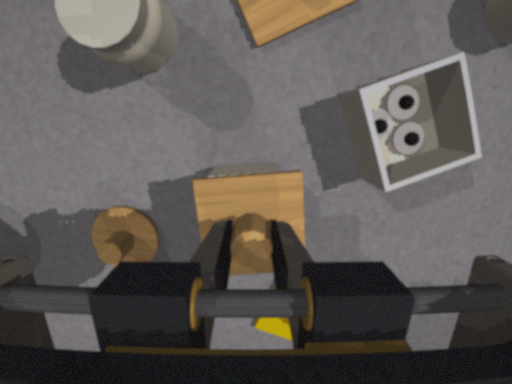

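The lid is over the small square pot and roughly in line with it (pot edge just visible at (245,168)). Lowering it.

```bash
python3 -m creep '{"rotation":[[0.02,0.02,0.07],[0,0,0],[0,0,0],[0,0,0]],"xyz":[[0.05,-0.13,0.6],[0,0,0.6],[0,0,0.2],[0,0,0]],"jaw":[1,1,1,1]}' | tail -1
python3 -c "
from h import *
go([.634,.077,.071],np.pi/2-.234)"
```

```text
grip_width: 0.0253
tcp [0.6341 0.0779 0.0795] jaw yaw 1.339 tilt 0.0002 grip 0.0253 t 16.1
 shift units now [-0.   -0.04  0.42]  at final yaw [-0.   -0.04  0.42]  turn units [-0.    0.    0.02]
```

```bash
python3 -m creep '{"rotation":[[0,0,0],[0,0,0],[0,0,0]],"xyz":[[0,0,0.25],[0,0,0.17],[0,0,0]],"jaw":[1,1,1]}' | sed -n 2,4p
python3 -m creep '{"rotation":[[0,0,0],[0,0,0],[0,0,0],[0,0,0],[0,0,0]],"xyz":[[0,0,0],[0,0,0],[0,0,0],[0,0,0],[0,0,0]],"jaw":[0.2,0.2,0,0,0]}' | sed -n 2,5p
python3 -m creep '{"rotation":[[0,0,0],[0,0,0],[0,0,0],[0,0,0],[0,0,0]],"xyz":[[0,0,0],[0,0,-0.5],[0,0,-1],[0,0,-1],[0,0,0]],"jaw":[-0.4,-0.4,-0.4,-0.4,-0.4]}' | tail -1
python3 see.py wJ; python3 meas.py wJ 125; python3 -c "
from h import *
go([.654,-.069,.12],np.pi/2)"
```

```text
tcp_pos: [0.6348, 0.0777, 0.0721]
eef_rot: [0.001, 0.116, 0.993, 0.0]
wrist_force: [-0.4, 0.2, -0.1]
tcp_pos: [0.6357, 0.0773, 0.0728]
eef_rot: [0.002, 0.116, 0.993, 0.0]
wrist_force: [0.4, -0.9, 0.6]
grip_width: 0.0461
grip_width: 0.0643
wood px [132. 232.] rect 0.6535 -0.0698 size 0.071 0.075 ang 31.2 fill 0.8 circ 0.6536 -0.0686 0.077
wood px [252. 202.] rect 0.6509 0.0747 size 0.093 0.094 ang 81.3 fill 0.99 circ 0.6512 0.0749 0.129
wood px [290.  15.] rect 0.4849 0.1565 size 0.112 0.045 ang 77.5 fill 0.57 circ 0.4651 0.1609 0.112
white px [415. 120.] rect 0.5969 0.2361 size 0.092 0.091 ang 7.7 fill 0.99 circ 0.5967 0.2361 0.127
white px [110.  20.] rect 0.4618 0.0008 size 0.067 0.041 ang 73.5 fill 0.83 circ 0.4504 0.0041 0.068
tcp [0.6338 0.077  0.1231] jaw yaw 1.337 tilt 0.0011 grip 0.0647 t 17.23
 shift units now [-2.67 -6.87  0.15]  at final yaw [-1.01 -7.3   0.15]  turn units [-0.   -0.01 -2.33]
```

The small square lid is placed at 81.3°, the same as its pot. Next, the small round lid.

```bash
python3 -m creep '{"rotation":[[0,0,-0.78],[0,0,-0.78],[0,0,-0.77],[0,0,0],[0,0,0]],"xyz":[[-0.3,-1,0],[-0.25,-1,0],[-0.18,-1,0],[-0.1,-1,0],[-0.1,-1,0]],"jaw":[-0.4,-0.4,-0.4,-0.4,-0.4]}' | tail -1
python3 -m creep '{"rotation":[[0,0,0],[0,0,0],[0,0,0]],"xyz":[[-0.1,-1,0],[-0.1,-0.8,0],[0,0,0]],"jaw":[-0.4,-0.4,-0.4]}' | tail -1
python3 -c "
from h import *
go([.654,-.069,.05],np.pi/2)"
```

```text
grip_width: 0.0642
grip_width: 0.0643
tcp [ 0.6456 -0.0646  0.1188] jaw yaw 1.586 tilt 0.0049 grip 0.0643 t 17.9
 shift units now [-0.43 -0.23  3.44]  at final yaw [-0.42 -0.22  3.44]  turn units [ 0.   -0.05  0.15]
```

```bash
python3 -m creep '{"rotation":[[0,-0.05,0.15],[0,0,0],[0,0,0],[0,0,0],[0,0,0]],"xyz":[[-0.35,-0.2,0.3],[0,0,1],[0,0,1],[0,0,1],[0,0,0]],"jaw":[-0.4,-0.4,-0.4,-0.4,-0.4]}' | tail -1
python3 -c "
from h import *
go([.654,-.069,.016],np.pi/2)"
```

```text
grip_width: 0.064
tcp [ 0.6542 -0.0673  0.0483] jaw yaw 1.566 tilt 0.0028 grip 0.064 t 18.32
 shift units now [ 0.01 -0.09  1.61]  at final yaw [ 0.01 -0.09  1.61]  turn units [ 0.01  0.02 -0.05]
```

```bash
python3 -m creep '{"rotation":[[0,0.02,-0.05],[0,0,0],[0,0,0],[0,0,0]],"xyz":[[0,-0.09,0.6],[0,0,0.6],[0,0,0.3],[0,0,0]],"jaw":[-0.4,-0.4,-0.4,-0.4]}' | tail -1
python3 -c "
from h import *
go([.654,-.069,.016],np.pi/2)"
```

```text
grip_width: 0.0642
tcp [ 0.6547 -0.0673  0.0154] jaw yaw 1.572 tilt 0.0016 grip 0.0642 t 18.65
 shift units now [ 0.03 -0.09 -0.03]  at final yaw [ 0.03 -0.09 -0.03]  turn units [ 0.02 -0.    0.01]
```

```bash
python3 -m creep '{"rotation":[[0,0,0],[0,0,0],[0,0,0],[0,0,0],[0,0,0]],"xyz":[[0,0,0],[0,0,0],[0,0,0],[0,0,0],[0,0,0]],"jaw":[1,1,1,1,1]}' | sed -n 2p
python3 -m creep '{"rotation":[[0,0,0],[0,0,0],[0,0,0],[0,0,0],[0,0,0]],"xyz":[[0,0,0],[0,0,0],[0,0,0],[0,0,-0.3],[0,0,-1]],"jaw":[1,1,1,1,1]}' | tail -1
python3 -m creep '{"rotation":[[0,0,0],[0,0,0],[0,0,0],[0,0,0],[0,0,0]],"xyz":[[0,0,-1],[0,0,-1],[0,0,-1],[0,0,-1],[0,0,-1]],"jaw":[1,1,1,1,1]}'
python3 -c "
from h import *
go([.512,.374,.15],np.pi/2)"
```

```text
tcp_pos: [0.6562, -0.0672, 0.0173]
grip_width: 0.0256
clock: 19.9
tcp_pos: [0.6521, -0.0672, 0.146]
eef_rot: [-0.003, -0.0, 1.0, 0.001]
wrist_force: [0.2, 0.7, 0.3]
grip_width: 0.0253
tcp [ 0.6521 -0.0672  0.146 ] jaw yaw 1.571 tilt 0.0063 grip 0.0253 t 19.9
 shift units now [ 7.   22.06 -0.11]  at final yaw [ 7.01 22.06 -0.2 ]  turn units [ 0.02 -0.06  0.01]
```

```bash
python3 -m creep '{"rotation":[[0.02,-0.06,0],[0,0,0],[0,0,0],[0,0,0],[0,0,0]],"xyz":[[0.32,1,0],[0.32,1,0],[0.32,1,0],[0.32,1,0],[0.32,1,0]],"jaw":[1,1,1,1,1]}' | tail -1
python3 -m creep '{"rotation":[[0,0,0],[0,0,0],[0,0,0],[0,0,0],[0,0,0]],"xyz":[[0.32,1,0],[0.32,1,0],[0.32,1,0],[0.32,1,0],[0.32,1,0]],"jaw":[1,1,1,1,1]}' | sed -n 2p
python3 -m creep '{"rotation":[[0,0,0],[0,0,0],[0,0,0],[0,0,0],[0,0,0]],"xyz":[[0.32,1,0],[0.32,1,0],[0.32,1,0],[0.32,1,0],[0.32,1,0]],"jaw":[1,1,1,1,1]}' | tail -1
python3 -m creep '{"rotation":[[0,0,0],[0,0,0],[0,0,0],[0,0,0],[0,0,0]],"xyz":[[0.32,1,0],[0.32,1,0],[0.32,1,0],[0.32,1,0],[0,0,0]],"jaw":[1,1,1,1,1]}' | tail -1
python3 see.py wK; python3 meas.py wK 125; python3 -c "
from h import *
go([.512,.374,.1],np.pi/2)"
```

```text
grip_width: 0.0255
tcp_pos: [0.5904, 0.1365, 0.1576]
grip_width: 0.0256
grip_width: 0.0255
wood px [ 46. 264.] rect 0.653 0.0346 size 0.095 0.062 ang 84.8 fill 0.82 circ 0.6495 0.0356 0.104
wood px [251. 221.] rect 0.5845 0.3288 size 0.129 0.132 ang 49.6 fill 0.81 circ 0.5874 0.3302 0.137
wood px [104. 105.] rect 0.4396 0.1581 size 0.101 0.103 ang 11.6 fill 1.0 circ 0.4396 0.1583 0.142
white px [159. 231.] rect 0.5813 0.2335 size 0.058 0.09 ang 7.5 fill 0.9 circ 0.5797 0.2334 0.103
white px [370. 207.] rect 0.549 0.4632 size 0.061 0.031 ang 35.4 fill 0.68 circ 0.5535 0.4568 0.061
white px [298. 168.] rect 0.5067 0.3792 size 0.062 0.05 ang 49.3 fill 0.86 circ 0.5093 0.3776 0.067
tcp [0.5287 0.3273 0.1616] jaw yaw 1.567 tilt 0.018 grip 0.0253 t 21.62
 shift units now [0.9  2.33 3.06]  at final yaw [0.84 2.34 3.08]  turn units [ 0.    0.18 -0.04]
```

```bash
python3 -m creep '{"rotation":[[0,0.18,-0.04],[0,0,0],[0,0,0],[0,0,0],[0,0,0]],"xyz":[[0.27,0.75,0.1],[0.27,0.75,0.5],[0.27,0.75,0.8],[0,0,0.9],[0,0,0]],"jaw":[1,1,1,1,1]}' | tail -1
python3 -c "
from h import *
go([.512,.374,.073],np.pi/2)"
```

```text
grip_width: 0.0252
tcp [0.5126 0.3748 0.1141] jaw yaw 1.569 tilt 0.0017 grip 0.0252 t 22.03
 shift units now [ 0.03 -0.04  2.06]  at final yaw [ 0.03 -0.04  2.06]  turn units [ 0.02  0.01 -0.02]
```

```bash
python3 -m creep '{"rotation":[[0.02,0.01,-0.02],[0,0,0],[0,0,0],[0,0,0]],"xyz":[[0,-0.04,0.6],[0,0,0.6],[0,0,0.3],[0,0,0]],"jaw":[1,1,1,1]}' | tail -1
python3 -c "
from h import *
go([.512,.374,.073],np.pi/2)"
```

```text
grip_width: 0.0254
tcp [0.5124 0.3737 0.081 ] jaw yaw 1.57 tilt 0.002 grip 0.0254 t 22.37
 shift units now [0.02 0.01 0.4 ]  at final yaw [0.02 0.01 0.4 ]  turn units [-0.01 -0.01 -0.01]
```

```bash
python3 -m creep '{"rotation":[[0,0,0],[0,0,0],[0,0,0]],"xyz":[[0,0,0.25],[0,0,0.17],[0,0,0]],"jaw":[1,1,1]}' | sed -n 2,4p
python3 -m creep '{"rotation":[[0,0,0],[0,0,0],[0,0,0],[0,0,0],[0,0,0]],"xyz":[[0,0,0],[0,0,0],[0,0,0],[0,0,0],[0,0,0]],"jaw":[0.2,0.2,0,0,0]}' | sed -n 2,5p
python3 -m creep '{"rotation":[[0,0,0],[0,0,0],[0,0,0],[0,0,0],[0,0,0]],"xyz":[[0,0,0],[0,0,-0.5],[0,0,-1],[0,0,-1],[0,0,-0.5]],"jaw":[-0.4,-0.4,-0.4,-0.4,-0.4]}' | tail -1
python3 -c "
from h import *
go([.4395,.156,.12],np.pi/2)"
```

```text
tcp_pos: [0.5134, 0.3735, 0.073]
eef_rot: [-0.0, 0.001, 1.0, -0.0]
wrist_force: [0.0, 0.3, -0.9]
tcp_pos: [0.5146, 0.3737, 0.0743]
eef_rot: [0.001, 0.001, 1.0, 0.0]
wrist_force: [0.4, -0.0, -0.2]
grip_width: 0.0458
grip_width: 0.0645
tcp [0.5128 0.3725 0.135 ] jaw yaw 1.568 tilt 0.0036 grip 0.0645 t 23.45
 shift units now [  3.63 -10.83   0.79]  at final yaw [  3.66 -10.82   0.75]  turn units [-0.02 -0.03 -0.03]
```

```bash
python3 -m creep '{"rotation":[[-0.02,-0.03,-0.03],[0,0,0],[0,0,0],[0,0,0],[0,0,0]],"xyz":[[0.34,-1,0],[0.34,-1,0],[0.34,-1,0],[0.34,-1,0],[0.34,-1,0]],"jaw":[-0.4,-0.4,-0.4,-0.4,-0.4]}' | tail -1
python3 -m creep '{"rotation":[[0,0,0],[0,0,0],[0,0,0],[0,0,0],[0,0,0]],"xyz":[[0.34,-1,0],[0.34,-1,0],[0.34,-1,0],[0.34,-1,0],[0.34,-1,0]],"jaw":[-0.4,-0.4,-0.4,-0.4,-0.4]}' | tail -1
python3 -m creep '{"rotation":[[0,0,0],[0,0,0]],"xyz":[[0,-0.2,0],[0,0,0]],"jaw":[-0.4,-0.4]}' | tail -1
python3 see.py wL; python3 meas.py wL 125|grep wood; python3 -c "
from h import *
go([.4395,.156,.05],np.pi/2)"
```

```text
grip_width: 0.0646
grip_width: 0.0645
grip_width: 0.0645
wood px [186. 338.] rect 0.6733 0.0739 size 0.071 0.062 ang 82.4 fill 0.79 circ 0.6737 0.0732 0.091
wood px [448. 250.] rect 0.5324 0.4291 size 0.104 0.064 ang 67.6 fill 0.79 circ 0.542 0.4271 0.109
wood px [243. 176.] rect 0.439 0.1565 size 0.101 0.101 ang 11.7 fill 1.0 circ 0.4387 0.1567 0.14
tcp [0.445  0.1639 0.143 ] jaw yaw 1.574 tilt 0.0154 grip 0.0646 t 24.5
 shift units now [ 0.34 -0.43  4.64]  at final yaw [ 0.28 -0.4   4.65]  turn units [0.08 0.13 0.03]
```

```bash
python3 -m creep '{"rotation":[[0.08,0.13,0.03],[0,0,0],[0,0,0],[0,0,0],[0,0,0]],"xyz":[[0.2,-0.38,0.6],[0,0,1],[0,0,1],[0,0,1],[0,0,0.8]],"jaw":[-0.4,-0.4,-0.4,-0.4,-0.4]}' | tail -1
python3 -m creep '{"rotation":[[0,0,0]],"xyz":[[0,0,0]],"jaw":[-0.4]}' | tail -1
python3 -c "
from h import *
go([.4395,.1563,.016],np.pi/2)"
```

```text
grip_width: 0.0645
grip_width: 0.0643
tcp [0.4446 0.1598 0.0503] jaw yaw 1.573 tilt 0.0032 grip 0.0643 t 25.0
 shift units now [ 0.26 -0.18  1.71]  at final yaw [ 0.25 -0.18  1.71]  turn units [0.   0.03 0.02]
```

```bash
python3 -m creep '{"rotation":[[0,0.03,0.02],[0,0,0],[0,0,0],[0,0,0]],"xyz":[[0.23,-0.17,0.6],[0,0,0.6],[0,0,0.3],[0,0,0]],"jaw":[-0.4,-0.4,-0.4,-0.4]}' | tail -1
python3 -c "
from h import *
go([.4395,.1563,.016],np.pi/2)"
```

```text
grip_width: 0.0645
tcp [0.4401 0.158  0.0178] jaw yaw 1.573 tilt 0.0033 grip 0.0645 t 25.33
 shift units now [ 0.03 -0.09  0.09]  at final yaw [ 0.03 -0.09  0.09]  turn units [-0.01 -0.03  0.03]
```

```bash
python3 -m creep '{"rotation":[[0,-0.03,0.03],[0,0,0],[0,0,0],[0,0,0],[0,0,0]],"xyz":[[0,-0.09,0.09],[0,0,0],[0,0,0],[0,0,0],[0,0,0]],"jaw":[-0.4,1,1,1,1]}' | sed -n 2p
python3 -m creep '{"rotation":[[0,0,0],[0,0,0],[0,0,0],[0,0,0],[0,0,0]],"xyz":[[0,0,0],[0,0,0],[0,0,0],[0,0,0],[0,0,-0.3]],"jaw":[1,1,1,1,1]}' | tail -1
python3 -m creep '{"rotation":[[0,0,0],[0,0,0],[0,0,0],[0,0,0],[0,0,0]],"xyz":[[0,0,-1],[0,0,-1],[0,0,-1],[0,0,-1],[0,0,-1]],"jaw":[1,1,1,1,1]}'
python3 -c "
from h import *
go([.597,.236,.125],np.pi/2-.068)"
```

```text
tcp_pos: [0.4419, 0.1572, 0.0179]
grip_width: 0.0251
clock: 26.58
tcp_pos: [0.4382, 0.1559, 0.1265]
eef_rot: [-0.003, 0.0, 1.0, -0.001]
wrist_force: [-0.6, 0.5, -1.0]
grip_width: 0.0254
tcp [0.4382 0.1559 0.1265] jaw yaw 1.571 tilt 0.006 grip 0.0254 t 26.58
 shift units now [-7.94  4.01  0.02]  at final yaw [-7.65  4.54  0.07]  turn units [-0.03 -0.05  0.68]
```

```bash
python3 -m creep '{"rotation":[[-0.03,-0.05,0.68],[0,0,0],[0,0,0],[0,0,0],[0,0,0]],"xyz":[[-0.93,0.53,0],[-0.93,0.54,0],[-0.93,0.54,0],[-0.93,0.54,0],[-0.93,0.54,0]],"jaw":[1,1,1,1,1]}' | tail -1
python3 -m creep '{"rotation":[[0,0,0],[0,0,0],[0,0,0],[0,0,0]],"xyz":[[-0.93,0.54,0],[-0.93,0.54,0],[-0.93,0.54,0.2],[0,0,0]],"jaw":[1,1,1,1]}' | tail -1
python3 -c "
from h import *
go([.597,.236,.1],np.pi/2-.068)"
```

```text
grip_width: 0.0255
grip_width: 0.0252
tcp [0.5991 0.2362 0.133 ] jaw yaw 1.499 tilt 0.0088 grip 0.0252 t 27.33
 shift units now [ 0.12 -0.02  1.65]  at final yaw [ 0.1  -0.02  1.65]  turn units [ 0.04  0.08 -0.04]
```

```bash
python3 -m creep '{"rotation":[[0.04,0.08,-0.04],[0,0,0],[0,0,0],[0,0,0],[0,0,0]],"xyz":[[0.1,-0.02,0.4],[0,0,0.7],[0,0,0.7],[0,0,0.5],[0,0,0]],"jaw":[1,1,1,1,1]}' | tail -1
python3 -c "
from h import *
go([.597,.236,.0735],np.pi/2-.068)"
```

```text
grip_width: 0.0252
tcp [0.5938 0.2346 0.0827] jaw yaw 1.503 tilt 0.0045 grip 0.0252 t 27.75
 shift units now [-0.16  0.08  0.46]  at final yaw [-0.16  0.08  0.46]  turn units [-0.02 -0.04  0.01]
```

```bash
python3 -m creep '{"rotation":[[-0.02,-0.04,0],[0,0,0],[0,0,0],[0,0,0]],"xyz":[[-0.16,0.08,0.1],[0,0,0.2],[0,0,0.15],[0,0,0]],"jaw":[1,1,1,1]}' | sed -n 2,4p
python3 -m creep '{"rotation":[[0,0,0],[0,0,0],[0,0,0],[0,0,0],[0,0,0]],"xyz":[[0,0,0],[0,0,0],[0,0,0],[0,0,0],[0,0,0]],"jaw":[0.2,0.2,0,0,0]}' | sed -n 2,5p
python3 -m creep '{"rotation":[[0,0,0],[0,0,0],[0,0,0],[0,0,0],[0,0,0]],"xyz":[[0,0,0],[0,0,-0.5],[0,0,-1],[0,0,-1],[0,0,-1]],"jaw":[-0.4,-0.4,-0.4,-0.4,-0.4]}' | tail -1
python3 -m creep '{"rotation":[[0,0,0],[0,0,0],[0,0,0],[0,0,0],[0,0,0]],"xyz":[[-0.6,-0.8,-0.8],[-0.6,-0.8,-0.8],[-0.6,-0.8,-0.8],[-0.6,-0.8,-0.8],[-0.6,-0.8,-0.8]],"jaw":[-0.4,-0.4,-0.4,-0.4,-0.4]}' | sed -n 2p
python3 -m creep '{"rotation":[[0,0,0],[0,0,0]],"xyz":[[-0.6,-0.8,0],[0,0,0]],"jaw":[-0.4,-0.4]}' | sed -n 2p
cat > chk.py <<'E'
import sys
from h import *
n=sys.argv[1]; im=cv2.imread(f"pics/{n}.png"); c=np.load(f"pics/{n}.npy",allow_pickle=True).item()
hsv=cv2.cvtColor(im,cv2.COLOR_BGR2HSV); m=cv2.inRange(hsv,(8,90,90),(22,255,255))
for k in cv2.findContours(m,cv2.RETR_EXTERNAL,cv2.CHAIN_APPROX_NONE)[0]:
    if cv2.contourArea(k)<400: continue
    H=cv2.convexHull(onplane(k.reshape(-1,2),c,.063)[:,:2].astype(np.float32)); (x,y),(w,h),a=cv2.minAreaRect(H)
    (cx,cy),r=cv2.minEnclosingCircle(H); print("px",k.reshape(-1,2).mean(0).round(),"rect",round(x,4),round(y,4),"size",round(w,3),round(h,3),"ang",round(a,1),"circ",round(cx,4),round(cy,4),round(2*r,3))
E
python3 see.py wM; python3 chk.py wM; echo small-square; python3 chk.py wJ; echo large-round; python3 chk.py wG
python3 -c "
from h import *
t=ctrl.snapshot('top')[:,:,::-1].copy(); cv2.imwrite('pics/top1.png',t); c=ctrl.get_calibration('top'); np.save('pics/top1.npy',c,allow_pickle=True)
cv2.imwrite('pics/top1b.png',cv2.resize(t,(800,600),interpolation=cv2.INTER_CUBIC))"
echo top; python3 chk.py top1
```

```text
tcp_pos: [0.5958, 0.2353, 0.074]
eef_rot: [-0.001, 0.034, 0.999, -0.0]
wrist_force: [0.5, -0.5, -0.4]
tcp_pos: [0.5969, 0.2356, 0.0754]
eef_rot: [0.001, 0.034, 0.999, 0.0]
wrist_force: [-0.4, 0.4, -0.8]
grip_width: 0.0459
grip_width: 0.0644
tcp_pos: [0.6487, 0.1515, 0.2334]
tcp_pos: [0.6636, 0.1316, 0.2398]
px [250. 329.] rect 0.9081 0.1123 size 0.033 0.276 ang 0.3 circ 0.9226 0.1124 0.276
px [208. 157.] rect 0.634 0.0788 size 0.076 0.075 ang 81.3 circ 0.6343 0.0789 0.104
px [330. 115.] rect 0.5928 0.2356 size 0.101 0.102 ang 7.7 circ 0.5927 0.236 0.141
px [441.  44.] rect 0.5124 0.3725 size 0.075 0.074 ang 51.2 circ 0.5118 0.3739 0.078
small-square
px [132. 232.] rect 0.6357 -0.0381 size 0.058 0.06 ang 31.2 circ 0.6358 -0.0371 0.062
px [252. 202.] rect 0.6336 0.0787 size 0.075 0.076 ang 81.3 circ 0.6339 0.0788 0.104
px [290.  15.] rect 0.4995 0.1448 size 0.09 0.036 ang 77.5 circ 0.4835 0.1484 0.09
large-round
px [247. 198.] rect 0.3567 -0.2825 size 0.1 0.099 ang 90.0 circ 0.3565 -0.2822 0.102
top
px [356. 258.] rect 0.3573 -0.2836 size 0.101 0.097 ang 89.3 circ 0.3582 -0.2838 0.102
px [275.  72.] rect 0.8981 -0.0196 size 1.755 0.544 ang 89.3 circ 1.0127 -0.0245 1.776
```

View pics/top1b.png

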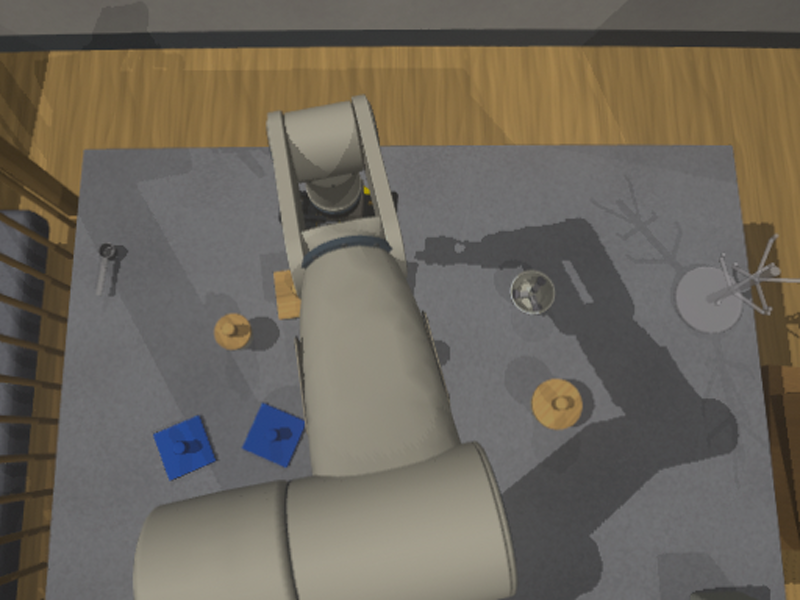

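View pics/wM.png

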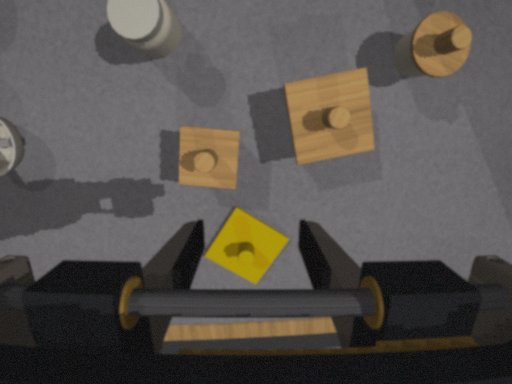

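All four lids measure at rim height with their true sizes (75–76 mm and 101–102 mm), which fits their lying flat on the rims. Square angles match the pots (81.3° and 7.7°). Centre offsets are about 1–4 mm against the 10 mm limit, and the arm is clear. Handing in.

```bash
python3 -c "
from station import ctrl
print(ctrl.finish_job(), ctrl.get_state()['clock'])"
```

```text
the job is handed in; nothing more can be done
the job is handed in; nothing more can be done
```

All four wooden lids are on their matching pots, knob up, and I handed the job in at about 30 s of the 112 s allowed. The hand-in gave no verdict.

The last checks, from images taken after placing, with pot positions measured before each lid went on:

| Lid | Offset from pot centre | Angle of lid vs pot |
|---|---|---|
| Large round | about 1–3 mm (two views) | – |
| Small round | about 1 mm | – |
| Small square | about 2 mm | 81.3° vs 81.3° |
| Large square | about 4 mm (the largest) | 7.7° vs 7.7° |

- **Flatness:** every lid outline came out at its true size when cast onto the height of a seated lid's top. I did not measure tilt separately.
- **Large round pot:** it took a light push of about 12 N as its lid went down. I could not see the pot under the lid to rule out a shift of a few millimetres.
- **Other pots:** none showed contact force when its lid was released, about 1 mm above the rim.
- **Jar and bowl:** I did not re-measure them, but the arm never went near them at their height. They look undisturbed in the last views, where the jar and only the edge of the bowl show in the wrist view and the bowl is clear in the top view.

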